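# Refill the clip bin at the assembly bench

## Robot

A 6-joint arm with a two-finger parallel gripper is mounted at the origin on the work surface. World frame = base frame: x ahead of the robot, y to its left, z up, the work surface at z = 0. Lengths are in mm, angles in rad, forces in N, time in s.
With the tool pointing down it reaches from about 350 to 975 mm from the base axis. Payload 7.1 kg.
Tool frame: the origin (TCP) lies midway between the tips of the shut fingers; the grasp point (between the pads) lies 19 mm behind it; z points along the fingers, y is the line along which they close (so a half turn about z gives the same grasp; the last joint's range is limited). The gripper opens to 88 mm and grips with 3 to 60 N. Pads are 20 mm wide; open, the fingers measure 115 mm over their backs; the gripper's body (75 mm by 178 mm) begins 61 mm behind the grasp point.
Start: joints at [-1.166, 0.423, 1.63, -0, 1.089, -0.019], TCP at [257.032, -569.683, 186.775] pointing down, gripper open.
Joint ranges: [-3, 3], [-0.9, 2.11], [0.09, 2.58], [-1.31, 4.45], [0.11, 2.69], [-2.54, 2.54]. Speed limits (rad/s): [2.39, 2.39, 3.01, 3.14, 3.14, 3.14].

## Interface

Orientations are given as a rotation vector (axis times angle).
In Python, from workcell import ctrl gives the robot as it stands.
- The arm moves only by the shell command python3 -m pendant 'ROWS'. ROWS is a JSON object of lists of equal length, an entry for each row: "grip": the opening, from -1 (shut) to 1 (fully open); "linear": the shift along the tool's x, y, z in mm, a list of three; "angular": the turn, a rotation vector about the tool's x, y, z in rad, a list of three. In form: {"grip": [grip, ...], "linear": [[tx, ty, tz], ...], "angular": [[ax, ay, az], ...]}. A call has 1 to 12 rows; each row shifts and turns the commanded pose from where the row before left it, along the tool's axes as they then stand; what a row does not reach is not made up. A row lasts 1/12 s, in which the tool goes at most 41.7 mm and 7.16 degrees, less where a joint would pass 70% of its speed; a pose out of reach is approached as far as the arm can. A call with a gripper value outside its range is refused whole. The fingers move at their own pace and stop on an object; the grip force is fixed at half the most. Time passes only in rows, so rows that do not move let the fingers close. It gives the time, the measured TCP pose, the force, the opening and the grip force at its end, in the units of the state.
- ctrl.get_obs(): the state, without advancing time (a new reading comes with each control period).
- ctrl.get_image(name): name is "scene" or "top" or "wrist"; returns the picture (420x560x3 uint8, red, green, blue); there is no depth.
- ctrl.camera_params(name): a dict with "vfov" (degrees; the focal length in pixels is half the picture's height over the tangent of half this angle, whatever the lens; pixels are square), "cx", "cy" (the principal point, pixels), "R" (3x3) and "t" (3): a world point X has camera coordinates R X + t; the wrist camera has in their place "T_tool_cam" (4x4, takes a point from camera to tool coordinates, whose origin is the TCP and whose axes are the flange's). Camera axes: x right, y down, z forward; pixel columns grow to the right and rows downward; lengths in mm; the calibration is good to about 2 mm. The wrist camera is an equidistant fisheye: a pixel r from the principal point sees the ray r / f radians off the axis. A picture is of the moment at which its call begins: read the wrist's pose just before it. camera_params takes no time and is no camera call.
- ctrl.close_job(): hands the job in; it is judged then, once.
The state is a dict: "t": time; "qpos": joint angles; "qvel": joint speeds; "joint_torque": joint torques, N m; "ee_pos": TCP position; "orientation": TCP orientation; "ft_force": force on the tool from outside, world axes, zero at the start; "moment": the same for the moment, N m; "width": finger opening in mm; "grasp_force": force on a finger pad.
Only numpy, scipy, OpenCV 4.12 (cv2) and the standard library are available. Lean on these libraries where they do the work, as an engineer would, in place of code of your own. Each camera call takes 0.05 s, during which the arm holds its last target. There are 200 camera calls.

## Task

Lift the yellow-tabbed blue lid of the grey clip bin until it rests back on its stop, then pick up the orange tray with the black grip and tip all four blue clips over the bin so that they land inside. Stand the empty tray upright again about the middle of the dark mat, and leave the lid open; do not knock over or push aside the other things on the bench.

Things in the scene. Friction and masses are not known exactly. Their poses are not given: they have to be found in the camera images.
- bin: Grey open-topped clip bin fixed to the bench, 160 (x) x 210 (y) x 110 mm high, walls and floor 5 mm. Origin: centre of its underside; z up; +x points from the front (grab-tab side) to the hinge side, y runs along the hinge.
- lid (a joint): Hinge of the bin's blue lid, rad: 0 shut, 1.75 resting on its stop (leaning 10 degrees past upright). The lid falls shut by its own weight if let go below about 1.55. Lid 160 x 210 x 8 mm, 0.3 kg; it turns about the bin's y axis, front edge going up and over towards the bin's +x.
- lid_hinge (a point): A point on the hinge axis, in the bin's frame at (80, 0, 110.5) mm; its axes turn with the lid (equal to the bin's axes when shut).
- lid_tab (a point): Point in the yellow grab tab of the lid, where to grip. The tab sticks out 45 mm beyond the lid's front edge, 40 mm wide (along the bin's y), 12 mm thick; this point is at mid width and thickness, 30 mm out from the lid's front edge (190 mm from the hinge axis). Axes as lid_hinge: the tab points along -x.
- tray: Loose orange scoop tray, 140 (x) x 110 (y) mm, 4 mm floor, 36 mm side walls, 40 mm back wall; 0.22 kg. Its +x end is open: the mouth. Origin: centre of underside. On the back wall (-x end) stands a black flat grip plate, 100 mm wide (y), 12 mm thick, sticking out 47 mm above the wall and leaning back (away from the mouth) 30 degrees from vertical.
- tray_grip (a point): Middle of the black grip plate, in the tray's frame at (-82.5, 0, 59.1) mm; axes as the tray's. The plate's upper end is 25 mm further along its length, direction (-0.5, 0, 0.866) in the tray's frame; its broad faces look along (0.866, 0, 0.5) and back.
- tray_mouth (a point): Middle of the floor's edge at the open mouth of the tray, in the tray's frame at (70, 0, 4) mm.
- mat: Dark rubber mat fixed on the bench, 240 (x) x 190 (y) x 4 mm. Origin: centre of its underside.
- clip1: Loose clip, dark blue head and white foot: 60 mm long (x) over all, 28 mm wide, head 34 mm long and 26 mm high, foot 12 mm high; 30 g. Origin: centre of its underside.
- clip2: Loose clip, dark blue head and white foot: 60 mm long (x) over all, 28 mm wide, head 34 mm long and 26 mm high, foot 12 mm high; 30 g. Origin: centre of its underside.
- clip3: Loose clip, dark blue head and white foot: 60 mm long (x) over all, 28 mm wide, head 34 mm long and 26 mm high, foot 12 mm high; 30 g. Origin: centre of its underside.
- clip4: Loose clip, dark blue head and white foot: 60 mm long (x) over all, 28 mm wide, head 34 mm long and 26 mm high, foot 12 mm high; 30 g. Origin: centre of its underside.
- glue: Bystander: white glue bottle with a red cap, 38 mm across, 125 mm high. Origin: centre of its underside.
- driver: Bystander: screwdriver lying, green handle, 180 mm long along its x. Origin: centre of its underside.
- shell1: Bystander: white domed cover, 92 mm across, 29 mm high. Origin: centre of its underside.
- shell2: Bystander: white domed cover, as shell1.
- tape: Bystander: roll of brown tape lying flat, 90 mm across, 24 mm high. Origin: centre of its underside.
- cup: Bystander: blue cup, 72 mm across, 85 mm high. Origin: centre of its underside.
- knife: Bystander: green utility knife lying, 165 mm long along its x, 14 mm high. Origin: centre of its handle's underside.
There are look-alikes about, which are no part of the job. What is shaped like the clip4 but green is not meant.

How it is judged (in metres and radians):
On the way, in this order (a step that is already met when the one before it is completed fails the run):
1. the lid rests open on its stop (within about 0.07 rad) (value of joint lid above 1.68 rad), for 0.2 s.
2. the tray is tipped (more than 26 degrees) over the bin (angle between tray's own z axis and vertical above 0.45 rad and horizontal distance between tray_mouth and bin below 0.16 m and height (world z) of tray_mouth above 0.06 m).
3. all four clips are in the bin (x of clip1 in the frame of bin between -0.08 and 0.08 m and y of clip1 in the frame of bin between -0.105 and 0.105 m and z of clip1 in the frame of bin between -0.005 and 0.1 m and x of clip2 in the frame of bin between -0.08 and 0.08 m and y of clip2 in the frame of bin between -0.105 and 0.105 m and z of clip2 in the frame of bin between -0.005 and 0.1 m and x of clip3 in the frame of bin between -0.08 and 0.08 m and y of clip3 in the frame of bin between -0.105 and 0.105 m and z of clip3 in the frame of bin between -0.005 and 0.1 m and x of clip4 in the frame of bin between -0.08 and 0.08 m and y of clip4 in the frame of bin between -0.105 and 0.105 m and z of clip4 in the frame of bin between -0.005 and 0.1 m), for 0.2 s.
At the end, for the whole second after the job is handed in: Lid open on its stop (joint above 1.68 of 1.75 rad); all four clips at rest inside the bin (origins within its walls and under 100 mm above its underside); tray at rest flat on the mat, upright within 0.1 rad, its centre within 55 mm of the mat's in both mat axes (all of step 3 and value of joint lid above 1.68 rad and linear speed of each of clip1, clip2, clip3, clip4, tray below 0.03 m/s and x of tray in the frame of mat between -0.055 and 0.055 m and y of tray in the frame of mat between -0.055 and 0.055 m and z of tray in the frame of mat between -0.002 and 0.012 m and angle between tray's own z axis and vertical below 0.1 rad); the robot touches nothing.
It fails at once if a bystander is pushed more than 40 mm (distance of any of glue, driver, shell1, shell2, tape, cup, knife from where it was at the start of the episode above 0.04 m).
It fails at once if the glue bottle or the cup is knocked over (angle between any of glue, cup's own z axis and vertical above 0.5 rad).
It also fails if it takes over 72 s, if anything falls off the work surface, if the arm or the gripper's body presses on something with over 40 N, if the wrist force passes 120 N, or if a joint passes its speed limit or range.

## Working session

There is one attempt and no reset: what is moved stays moved. The work goes in short steps, Python scripts to look and compute and a shell command to move; the robot and the scene stay as the last step left them, time stands still between calls to the robot, and variables do not carry over. Pictures are saved under pics/ and viewed, at most 10 in all, crops included, and the job is handed in when it is done.

```bash
mkdir -p pics; ls
python3 - <<'E'
from workcell import ctrl
import cv2,numpy as np
for n in("scene","top"):
    cv2.imwrite(f"pics/{n}0.png",cv2.cvtColor(ctrl.get_image(n),cv2.COLOR_RGB2BGR))
    print(n,ctrl.camera_params(n))
print(ctrl.camera_params("wrist"));print(ctrl.get_obs())
E
```

```text
pics
scene {'vfov': 54.16569152725344, 'cx': 274.58290666410016, 'cy': 203.89681816892826, 'R': array([[ 0.35348364,  0.9354294 , -0.00459904],
       [ 0.53127022, -0.20480015, -0.82207594],
       [-0.76993589,  0.28814706, -0.56935928]]), 't': array([-203.57700769, -194.31665345, 1737.16017316])}
top {'vfov': 50.35248778362442, 'cx': 281.80313569421236, 'cy': 218.2248244035904, 'R': array([[-0.02544929, -0.99956722, -0.0147546 ],
       [-0.99000928,  0.02724804, -0.13834441],
       [ 0.13868657,  0.01108643, -0.99027427]]), 't': array([  26.3569671 ,  521.14580378, 1134.98246237])}
{'vfov': 65.70646984690485, 'cx': 280.66772112939793, 'cy': 208.3803070758021, 'T_tool_cam': array([[ 2.31682607e-04, -9.63010916e-01, -2.69462283e-01,
         7.43986533e+01],
       [ 9.99999229e-01,  5.51885904e-04, -1.11254799e-03,
        -6.61146416e-01],
       [ 1.22010830e-03, -2.69461817e-01,  9.63010301e-01,
        -1.97824264e+02],
       [ 0.00000000e+00,  0.00000000e+00,  0.00000000e+00,
         1.00000000e+00]])}
{'t': 0.1, 'qpos': array([-1.16600844e+00,  4.23756982e-01,  1.63061489e+00, -3.56441438e-05,
        1.08859702e+00, -1.89883688e-02]), 'qvel': array([-0.00190559, -0.00222078, -0.00273138,  0.0014188 , -0.00071513,
        0.00185693]), 'joint_torque': array([-8.93617944e-04, -5.45619535e+01, -2.74324250e+01,  6.44968660e-02,
        1.87881757e-02, -9.37972580e-07]), 'ee_pos': array([ 256.80486032, -569.19448824,  186.08359188]), 'orientation': array([-3.07001264e+00, -6.60438934e-01,  4.62898307e-04]), 'ft_force': array([ 0.67337327, -0.02809909, -0.88138921]), 'moment': array([-0.00044364,  0.01755842,  0.02992159]), 'grasp_force': 0.0, 'width': 87.75400818651583}
```

View pics/scene0.png

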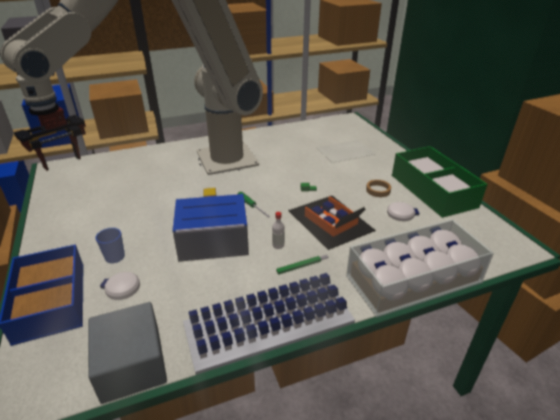

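View pics/top0.png

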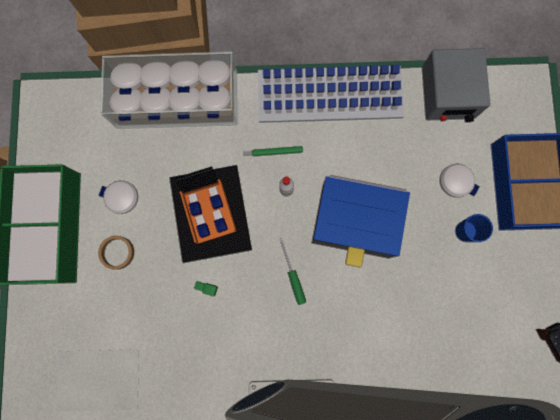

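```bash
cat > h.py <<'E'
from workcell import ctrl
import cv2,numpy as np
from scipy.spatial.transform import Rotation as Ro
P={n:ctrl.camera_params(n) for n in("scene","top","wrist")}
def foc(n): return 210/np.tan(np.radians(P[n]["vfov"])/2)
def ray(n,uv,pose=None):
    p=P[n];uv=np.atleast_2d(uv).astype(float);d=(uv-[p["cx"],p["cy"]])/foc(n)
    if n!="wrist":
        d=np.c_[d,np.ones(len(d))];return -p["R"].T@p["t"],d@p["R"]
    r=np.linalg.norm(d,axis=1,keepdims=True);d=np.c_[d*np.sinc(r/np.pi),np.cos(r)]
    T=p["T_tool_cam"];R=Ro.from_rotvec(pose[1]).as_matrix()
    return R@T[:3,3]+pose[0],d@(R@T[:3,:3]).T
def onz(n,uv,z,pose=None):
    o,d=ray(n,uv,pose);return o+d*((z-o[2])/d[:,2])[:,None]
def proj(n,X):
    p=P[n];c=np.atleast_2d(X)@p["R"].T+p["t"];return c[:,:2]/c[:,2:]*foc(n)+[p["cx"],p["cy"]]
def pose():
    o=ctrl.get_obs();return o["ee_pos"],o["orientation"]
E
python3 - <<'E'
from h import *
im=cv2.imread("pics/top0.png");hsv=cv2.cvtColor(im,cv2.COLOR_BGR2HSV)
def blob(lo,hi,roi,z,name):
    m=cv2.inRange(hsv,lo,hi);k=np.zeros_like(m);x,y,w,h=roi;k[y:y+h,x:x+w]=1;m*=k
    m=cv2.morphologyEx(m,cv2.MORPH_CLOSE,np.ones((5,5)))
    c=max(cv2.findContours(m,0,2)[0],key=cv2.contourArea)
    X=onz("top",c[:,0],z)[:,:2].astype(np.float32);r=cv2.minAreaRect(X)
    print(name,r,cv2.boundingRect(c));print(cv2.boxPoints(r).round(1).tolist())
blob((100,120,40),(130,255,255),(305,170,110,90),118,"lid")
blob((18,100,80),(35,255,255),(330,235,50,45),118,"tab")
blob((3,120,80),(18,255,255),(165,165,85,95),38,"tray")
blob((0,0,0),(180,255,60),(160,160,100,105),4,"mat")
a=cv2.resize(im[155:275,160:280],(600,600),interpolation=2);b=cv2.imread("pics/scene0.png")
cv2.imwrite("pics/c0.png",a[:,:])
E
```

```text
lid ((511.4542541503906, -182.02500915527344), (209.0606689453125, 158.9096221923828), 77.26380920410156) (314, 177, 96, 79)
[[410.8999938964844, -266.5], [565.9000244140625, -301.5], [612.0, -97.5999984741211], [457.0, -62.5]]
tab ((412.5305480957031, -161.1914825439453), (39.80241394042969, 43.4293212890625), 77.08950805664062) (346, 247, 19, 20)
[[386.8999938964844, -175.6999969482422], [429.20001220703125, -185.39999389648438], [438.1000061035156, -146.60000610351562], [395.79998779296875, -136.89999389648438]]
tray ((545.7935791015625, 208.05906677246094), (147.93936157226562, 114.13694763183594), 16.3254337310791) (179, 179, 57, 65)
[[458.79998779296875, 242.0], [490.79998779296875, 132.5], [632.7999877929688, 174.10000610351562], [600.7000122070312, 283.6000061035156]]
mat ((549.9501342773438, 208.04281616210938), (243.68798828125, 186.5977020263672), 9.084412574768066) (170, 166, 82, 96)
[[414.8999938964844, 280.8999938964844], [444.3999938964844, 96.69999694824219], [685.0, 135.1999969482422], [655.5, 319.3999938964844]]
```

View pics/c0.png

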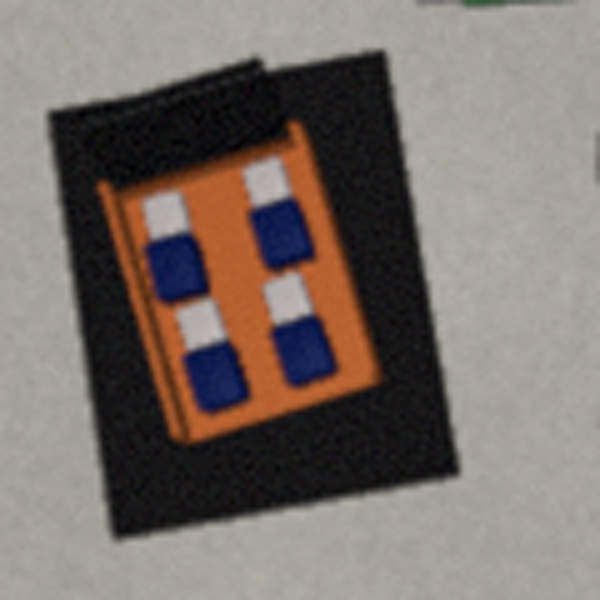

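The top view shows the tray with its mouth towards the robot and the grip at the far edge (crop 50–262, 60–185). The lid fits 209 x 159 mm at z=118, so that measurement is consistent. I'll write the planning helper next.

```bash
cat >> h.py <<'E'
def frame(z,x):  # tool frame from z dir and approx x dir
    z=np.array(z,float);z/=np.linalg.norm(z);x=np.array(x,float);x-=z*(x@z);x/=np.linalg.norm(x)
    return np.c_[x,np.cross(z,x),z]
def plan(path,n):
    """path: list of (tcp,R) after the current pose, n rows each; prints rows"""
    p,R=pose();R=Ro.from_rotvec(R).as_matrix();p=np.array(p,float)
    for (q,Q),k in zip(path,n):
        q=np.array(q,float);w=Ro.from_matrix(R.T@Q).as_rotvec();s=(q-p)/k
        print(k,"rows, world step",s.round(1),"ang",(w/k).round(4))
        L=[((R@Ro.from_rotvec(w*i/k).as_matrix()).T@s).round(1).tolist() for i in range(k)]
        print(L if np.linalg.norm(w)>.02 else L[0])
        p,R=q,Q
b=np.radians(-12.7);BX=np.array([np.cos(b),np.sin(b),0]);BY=np.array([-BX[1],BX[0],0]);BC=np.array([511.5,-182,0])
Z=np.array([0,0,1.])
E
python3 - <<'E'
from h import *
T=BC-110*BX+95.5*Z;print(T)
R=frame(-Z,BX)
plan([(T+[0,0,90],R),(T,R)],[12,4])
E
```

```text
[ 404.19120017 -157.81691752   95.5       ]
12 rows, world step [12.3 34.3 -0. ] ang [-0.0001  0.      0.0538]
[[25.3, -26.2, 0.1], [23.8, -27.5, 0.1], [22.3, -28.8, 0.1], [20.8, -29.9, 0.1], [19.1, -31.0, 0.1], [17.4, -32.0, 0.1], [15.7, -32.9, 0.1], [13.9, -33.7, 0.1], [12.1, -34.4, 0.1], [10.2, -35.0, 0.1], [8.3, -35.5, 0.1], [6.4, -35.9, 0.1]]
4 rows, world step [  0.    0.  -22.5] ang [0. 0. 0.]
[0.0, 0.0, 22.5]
```

```bash
python3 -m pendant '{"grip":[1,1,1,1,1,1,1,1,1,1,1,1],"linear":[[25.3,-26.2,0],[23.8,-27.5,0],[22.3,-28.8,0],[20.8,-29.9,0],[19.1,-31,0],[17.4,-32,0],[15.7,-32.9,0],[13.9,-33.7,0],[12.1,-34.4,0],[10.2,-35,0],[8.3,-35.5,0],[6.4,-35.9,0]],"angular":[[0,0,0.0538],[0,0,0.0538],[0,0,0.0538],[0,0,0.0538],[0,0,0.0538],[0,0,0.0538],[0,0,0.0538],[0,0,0.0538],[0,0,0.0538],[0,0,0.0538],[0,0,0.0538],[0,0,0.0538]]}'
python3 - <<'E'
from h import *
ps=pose();im=cv2.cvtColor(ctrl.get_image("wrist"),cv2.COLOR_RGB2BGR);cv2.imwrite("pics/w1.png",im)
hsv=cv2.cvtColor(im,cv2.COLOR_BGR2HSV);m=cv2.inRange(hsv,(18,100,80),(35,255,255))
c=max(cv2.findContours(m,0,2)[0],key=cv2.contourArea)
print(ps,ctrl.get_obs()["qpos"]);r=cv2.minAreaRect(onz("wrist",c[:,0],120.5,ps)[:,:2].astype(np.float32));print(r)
R=frame(-Z,BX);T=BC-110*BX+95.5*Z;plan([(T,R)],[5])
E
```

```text
t: 1.1
ee_pos: [404.5, -156.3, 186.7]
orientation: [-3.122, 0.352, 0.0]
ft_force: [0.1, -0.2, 0.3]
width: 87.5
grasp_force: 0.0
(array([ 404.48673025, -156.30007674,  186.7160802 ]), array([-3.12171213e+00,  3.52272879e-01,  2.40873870e-04])) [-0.38715582  0.13733719  2.03414709  0.00290893  0.97081146  1.40887214]
((416.1896667480469, -156.10711669921875), (36.497467041015625, 44.17179870605469), 76.46286010742188)
5 rows, world step [ -0.3  -1.2 -18.2] ang [-0.0005  0.0001 -0.001 ]
[-0.0, 1.3, 18.2]
```

```bash
python3 -m pendant '{"grip":[1,1,1,1,1,-1,-1,-1,-1,-1],"linear":[[0,0,18],[0,0,18],[0,0,18],[0,0,18],[0,0,18],[0,0,0],[0,0,0],[0,0,0],[0,0,0],[0,0,0]],"angular":[[0,0,0],[0,0,0],[0,0,0],[0,0,0],[0,0,0],[0,0,0],[0,0,0],[0,0,0],[0,0,0],[0,0,0]]}'
python3 - <<'E'
from h import *
H=BC+80*BX+110.5*Z
p=pose()[0]+[0,0,19]; v=p-H; a0=np.arctan2(v[2],-v@BX);r=np.hypot(v[2],v@BX);print(r,a0,v@BY)
# arc of grasp pt, tool pitch 0: world steps along BX and z -> tool x and -z
N=22;t=np.linspace(0,1.77,N+1);x=-r*np.cos(a0+t);z=r*np.sin(a0+t)
print(np.c_[np.diff(x),-np.diff(z)].round(1).tolist())
E
```

```text
t: 1.98
ee_pos: [405.2, -158.4, 97.7]
orientation: [3.122, -0.348, 0.003]
ft_force: [-0.9, 0.4, 0.7]
width: 57.7
grasp_force: 0.0
188.9717170559401 0.03307887215951278 -0.35217838873674623
[[1.1, -15.2], [2.3, -15.0], [3.5, -14.8], [4.7, -14.5], [5.9, -14.0], [7.0, -13.5], [8.0, -12.9], [9.0, -12.2], [10.0, -11.5], [10.9, -10.6], [11.7, -9.7], [12.4, -8.7], [13.1, -7.7], [13.7, -6.6], [14.2, -5.5], [14.6, -4.4], [14.9, -3.2], [15.1, -2.0], [15.2, -0.7], [15.2, 0.5], [15.1, 1.7], [14.9, 2.9]]
```

```bash
python3 -m pendant '{"grip":[-1,-1,-1,-1,-1,-1],"linear":[[0,0,2],[0,0,0],[0,0,0],[0,0,0],[0,0,0],[0,0,0]],"angular":[[0,0,0],[0,0,0],[0,0,0],[0,0,0],[0,0,0],[0,0,0]]}'
```

```text
t: 2.48
ee_pos: [404.5, -158.1, 94.8]
orientation: [-3.122, 0.348, 0.0]
ft_force: [0.1, -0.7, -0.9]
width: 18.1
grasp_force: 0.0
```

Run:
```python
from h import *
im=[cv2.cvtColor(ctrl.get_image(n),cv2.COLOR_RGB2BGR) for n in("wrist","scene")]
s=cv2.resize(im[1][150:270,130:290],(560,420),interpolation=2)
cv2.imwrite("pics/a2.png",cv2.resize(np.hstack([im[0],s]),(800,300)))
```

```text
(no output)
```

View pics/a2.png

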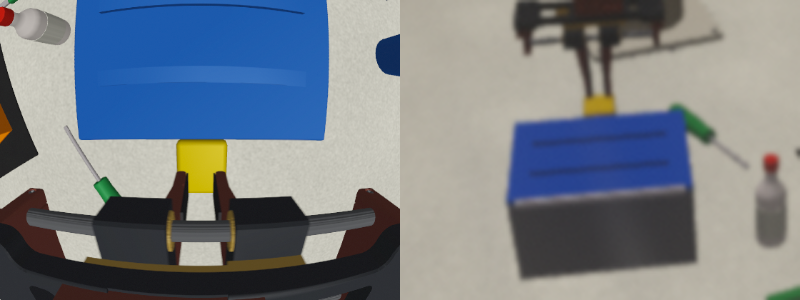

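The wrist view shows the fingers overlapping the outer corners of the tab (about 183,175 and 222,172), and they closed to 18 mm with no force. I'll zoom in.

```bash
python3 -m pendant '{"grip":[-1,-1,-1],"linear":[[0,0,0],[0,0,0],[0,0,0]],"angular":[[0,0,0],[0,0,0],[0,0,0]]}'
python3 - <<'E'
from h import *
im=[cv2.cvtColor(ctrl.get_image(n),cv2.COLOR_RGB2BGR) for n in("wrist","scene")]
p=pose()[0];T=BC-110*BX
print(proj("scene",[p,p+[0,0,19],T+[0,0,114],T+[0,0,90],BC-80*BX+105*BY+118*Z,BC-80*BX-105*BY+118*Z]).round(1))
cv2.imwrite("pics/a3.png",np.hstack([cv2.resize(im[0][180:300,210:350],(467,400),interpolation=2),cv2.resize(im[1][165:225,185:235],(333,400),interpolation=2)]))
E
```

```text
t: 2.83
ee_pos: [404.5, -158.1, 94.8]
orientation: [-3.122, 0.348, -0.0]
ft_force: [-0.4, 0.3, -0.0]
width: 0.8
grasp_force: 0.0
[[209.9 196.2]
 [209.3 191.2]
 [209.4 191.1]
 [210.1 197.3]
 [242.8 192.5]
 [175.3 197.9]]
```

View pics/a3.png

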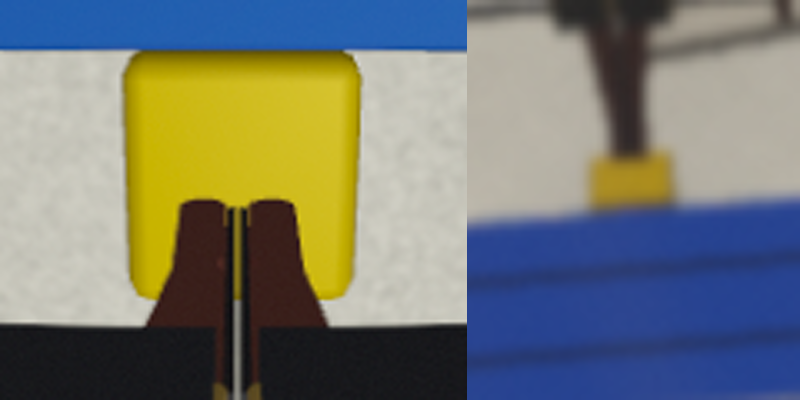

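The fingertips look to be above the tab: in the wrist crop they are drawn over it, and in the scene crop they end at the tab's top edge. So I'll open, go lower and close again. There is room for this whichever height is right.

```bash
python3 -m pendant '{"grip":[1,1,1,1,1,1,1,1,1,1,1],"linear":[[0,0,0],[0,0,0],[0,0,0],[0,0,0],[0,0,0],[0,0,0],[0,0,0],[0,0,0],[0,0,0],[0,0,11],[0,0,11]],"angular":[[0,0,0],[0,0,0],[0,0,0],[0,0,0],[0,0,0],[0,0,0],[0,0,0],[0,0,0],[0,0,0],[0,0,0],[0,0,0]]}';
python3 -m pendant '{"grip":[-1,-1,-1,-1,-1,-1,-1,-1,-1,-1],"linear":[[0,0,0],[0,0,0],[0,0,0],[0,0,0],[0,0,0],[0,0,0],[0,0,0],[0,0,0],[0,0,0],[0,0,0]],"angular":[[0,0,0],[0,0,0],[0,0,0],[0,0,0],[0,0,0],[0,0,0],[0,0,0],[0,0,0],[0,0,0],[0,0,0]]}'
```

```text
t: 3.85
ee_pos: [405.2, -158.4, 73.0]
orientation: [3.122, -0.348, 0.003]
ft_force: [0.5, 0.4, -0.3]
width: 70.4
grasp_force: 0.0
t: 4.68
ee_pos: [404.7, -158.8, 73.2]
orientation: [3.121, -0.347, 0.001]
ft_force: [-2.5, -5.2, 1.1]
width: 39.7
grasp_force: 30.0
```

```bash
python3 -m pendant '{"grip":[-1,-1,-1,-1,-1,-1,-1,-1,-1,-1,-1,-1],"linear":[[1.1,0,-15.2],[2.3,0,-15],[3.5,0,-14.8],[4.7,0,-14.5],[5.9,0,-14],[7,0,-13.5],[8,0,-12.9],[9,0,-12.2],[10,0,-11.5],[10.9,0,-10.6],[11.7,0,-9.7],[12.4,0,-8.7]],"angular":[[0,0,0],[0,0,0],[0,0,0],[0,0,0],[0,0,0],[0,0,0],[0,0,0],[0,0,0],[0,0,0],[0,0,0],[0,0,0],[0,0,0]]}'
python3 - <<'E'
from h import *
im=[cv2.cvtColor(ctrl.get_image(n),cv2.COLOR_RGB2BGR) for n in("wrist","scene")]
p=pose()[0]
print(proj("scene",[p,p+[0,0,19]]).round(1))
cv2.imwrite("pics/a4.png",np.hstack([cv2.resize(im[0],(400,300)),cv2.resize(im[1][90:270,110:350],(400,300),interpolation=2)]))
E
```

```text
t: 5.68
ee_pos: [488.0, -177.8, 225.8]
orientation: [3.121, -0.347, -0.003]
ft_force: [-1.8, -4.7, -3.1]
width: 39.7
grasp_force: 30.0
[[205.6 174.7]
 [204.9 168.9]]
```

View pics/a4.png

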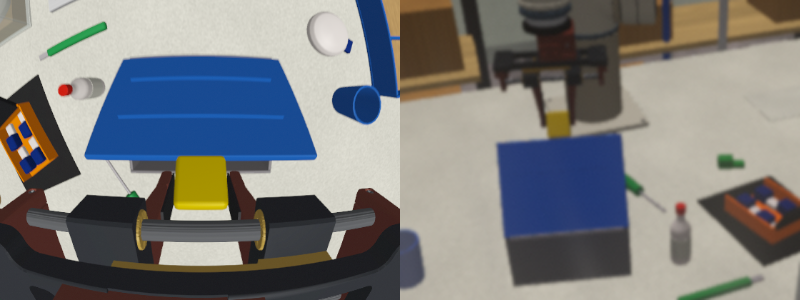

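The lid is rising with the tab held. I'll continue along the arc.

```bash
python3 -m pendant '{"grip":[-1,-1,-1,-1,-1,-1,-1,-1,-1,-1],"linear":[[13.1,0,-7.7],[13.7,0,-6.6],[14.2,0,-5.5],[14.6,0,-4.4],[14.9,0,-3.2],[15.1,0,-2],[15.2,0,-0.7],[15.2,0,0.5],[15.1,0,1.7],[13,0,2.5]],"angular":[[0,0,0],[0,0,0],[0,0,0],[0,0,0],[0,0,0],[0,0,0],[0,0,0],[0,0,0],[0,0,0],[0,0,0]]}'
python3 - <<'E'
from h import *
H=BC+80*BX+110.5*Z
for off in(19,44):
    v=pose()[0]+[0,0,off]-H;print(np.arctan2(v[2],-v@BX),np.hypot(v[2],v@BX))
im=[cv2.cvtColor(ctrl.get_image(n),cv2.COLOR_RGB2BGR) for n in("wrist","scene")]
cv2.imwrite("pics/a5.png",np.hstack([cv2.resize(im[0],(400,300)),cv2.resize(im[1][90:270,110:350],(400,300),interpolation=2)]))
E
```

```text
t: 6.62
ee_pos: [631.5, -210.4, 253.6]
orientation: [3.12, -0.347, 0.009]
ft_force: [-1.0, -4.8, 14.1]
width: 39.1
grasp_force: 30.0
1.8319134167070756 167.7666038047167
1.7982973506255395 192.02764786781648
```

```bash
python3 -m pendant '{"grip":[1,1,1,1,1,1,1,1,1,1,1,1],"linear":[[-1,0,0],[-1,0,0],[0,0,0],[0,0,0],[0,0,0],[0,0,0],[0,0,0],[0,0,-10],[0,0,-20],[0,0,-30],[0,0,-30],[0,0,-30]],"angular":[[0,0,0],[0,0,0],[0,0,0],[0,0,0],[0,0,0],[0,0,0],[0,0,0],[0,0,0],[0,0,0],[0,0,0],[0,0,0],[0,0,0]]}'
python3 - <<'E'
from h import *
im=[cv2.cvtColor(ctrl.get_image(n),cv2.COLOR_RGB2BGR) for n in("top","scene")]
cv2.imwrite("pics/t5.png",im[0]);cv2.imwrite("pics/s5.png",im[1])
cv2.imwrite("pics/a6.png",np.hstack([cv2.resize(im[0][130:310,150:430],(400,257)),cv2.resize(im[1][90:270,130:410],(400,257),interpolation=2)]))
# tray model fit to orange mask in scene+top: silhouettes of convex-ish parts
E
```

```text
t: 7.72
ee_pos: [627.3, -208.3, 372.8]
orientation: [-3.122, 0.348, -0.0]
ft_force: [0.3, 0.3, -0.2]
width: 87.7
grasp_force: 0.0
```

View pics/a6.png

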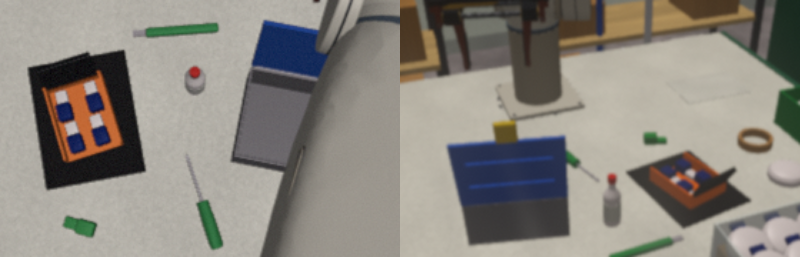

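The lid is standing open. Next I'll fit the tray pose by silhouette in both views.

```bash
cat >> h.py <<'E'
def tpts(q,L):
    x,y,a=q;R=Ro.from_euler("z",a).as_matrix();return np.asarray(L,float)@R.T+[x,y,4]
FL=[[sx*70,sy*55,z] for sx in(-1,1) for sy in(-1,1) for z in(0,36)]+[[-70,s*55,40] for s in(-1,1)]
u=np.array([-.5,0,.866]);nn=np.array([.866,0,.5]);g=np.array([-82.5,0,59.1])
GP=[g+i*25*u+j*6*nn+[0,k*50,0] for i in(-1,1) for j in(-1,1) for k in(-1,1)]
def hullmask(n,X,s=4):
    m=np.zeros((420*s,560*s),np.uint8);h=cv2.convexHull(((proj(n,X)+.5)*s).astype(np.float32)).astype(np.int32);cv2.fillConvexPoly(m,h,1);return m
E
python3 - <<'E'
from h import *
from scipy.optimize import minimize
obs={}
for n,f,roi in(("top","pics/t5.png",(165,165,85,95)),("scene","pics/s5.png",(290,185,80,60))):
    hsv=cv2.cvtColor(cv2.resize(cv2.imread(f),None,fx=4,fy=4,interpolation=cv2.INTER_CUBIC),cv2.COLOR_BGR2HSV)
    m=cv2.inRange(hsv,(2,110,60),(18,255,255));x,y,w,h=[4*v for v in roi];k=np.zeros_like(m);k[y:y+h,x:x+w]=1;m*=k
    c=max(cv2.findContours(cv2.morphologyEx(m,cv2.MORPH_CLOSE,np.ones((9,9))),0,2)[0],key=cv2.contourArea)
    M=np.zeros_like(m);cv2.drawContours(M,[cv2.convexHull(c)],-1,1,-1);obs[n]=M
def cost(q,full=False):
    o=[]
    for n in obs:
        A=hullmask(n,tpts(q,FL));A[hullmask(n,tpts(q,GP))>0]=0
        c=max(cv2.findContours(A,0,2)[0],key=cv2.contourArea);A[:]=0;cv2.drawContours(A,[cv2.convexHull(c)],-1,1,-1)
        o.append(1-(A&obs[n]).sum()/(A|obs[n]).sum())
    return o if full else sum(o)
for ns in(["top"],["scene"],["top","scene"]):
    sav=obs;obs={k:sav[k] for k in ns}
    r=minimize(cost,[545,208,np.radians(-163.7)],method="Nelder-Mead",options=dict(initial_simplex=[[545,208,-2.857],[560,208,-2.857],[545,220,-2.857],[545,208,-2.79]]))
    print(ns,r.x.round(3),cost(r.x,True));obs=sav
E
```

```text
['top'] [546.492 209.238  -2.856] [np.float64(0.036977813312012775)]
['scene'] [552.988 207.186  -2.897] [np.float64(0.3345490251087109)]
['top', 'scene'] [549.095 208.659  -2.858] [np.float64(0.03944935791735371), np.float64(0.35640234069022714)]
```

```bash
cat >> h.py <<'E'
def trayR(yaw,pitch=0): return Ro.from_euler("ZY",[yaw,pitch]).as_matrix()
def toolR(RT): return frame(RT@[.5,0,-.8660254],-RT[:,1])
YAW=-2.856;G0=np.array([546.5,209.2,4])+trayR(YAW)@g
E
python3 - <<'E'
from h import *
R=toolR(trayR(YAW));T=G0+40*R[:,2];print(T)
plan([(T-170*R[:,2],R),(T-100*R[:,2],R)],[22,3])
E
```

```text
[606.46842838 226.80788428  28.45898389]
22 rows, world step [ 2.6 20.9 -9.2] ang [ 0.015  -0.0249 -0.0919]
[[-2.1, -21.0, 9.1], [0.0, -20.9, 9.5], [2.2, -20.7, 9.8], [4.3, -20.2, 10.0], [6.4, -19.6, 10.2], [8.4, -18.8, 10.3], [10.4, -17.7, 10.3], [12.2, -16.6, 10.3], [13.9, -15.2, 10.2], [15.5, -13.7, 10.1], [16.9, -12.1, 9.8], [18.2, -10.3, 9.6], [19.3, -8.4, 9.2], [20.2, -6.5, 8.9], [20.9, -4.5, 8.4], [21.4, -2.4, 8.0], [21.8, -0.3, 7.4], [21.9, 1.8, 6.9], [21.8, 3.9, 6.3], [21.4, 6.0, 5.7], [20.9, 8.0, 5.1], [20.2, 10.0, 4.4]]
3 rows, world step [-11.2  -3.3 -20.2] ang [0. 0. 0.]
[0.0, 0.0, 23.3]
```

```bash
python3 -m pendant '{"grip":[1,1,1,1,1,1,1,1,1,1,1],"linear":[[-2.1,-21,0],[0,-20.9,3],[2.2,-20.7,9.8],[4.3,-20.2,10],[6.4,-19.6,10.2],[8.4,-18.8,10.3],[10.4,-17.7,10.3],[12.2,-16.6,10.3],[13.9,-15.2,10.2],[15.5,-13.7,10.1],[16.9,-12.1,9.8]],"angular":[[0.015,-0.025,-0.092],[0.015,-0.025,-0.092],[0.015,-0.025,-0.092],[0.015,-0.025,-0.092],[0.015,-0.025,-0.092],[0.015,-0.025,-0.092],[0.015,-0.025,-0.092],[0.015,-0.025,-0.092],[0.015,-0.025,-0.092],[0.015,-0.025,-0.092],[0.015,-0.025,-0.092]]}'
python3 -m pendant '{"grip":[1,1,1,1,1,0.2,0.2,0.2,0.2,0.2,0.2],"linear":[[18.2,-10.3,9.6],[19.3,-8.4,9.2],[20.2,-6.5,8.9],[20.9,-4.5,8.4],[21.4,-2.4,8],[21.8,-0.3,7.4],[21.9,1.8,6.9],[21.8,3.9,6.3],[21.4,6,5.7],[20.9,8,5.1],[20.2,10,4.4]],"angular":[[0.015,-0.025,-0.092],[0.015,-0.025,-0.092],[0.015,-0.025,-0.092],[0.015,-0.025,-0.092],[0.015,-0.025,-0.092],[0.015,-0.025,-0.092],[0.015,-0.025,-0.092],[0.015,-0.025,-0.092],[0.015,-0.025,-0.092],[0.015,-0.025,-0.092],[0.015,-0.025,-0.092]]}'
python3 - <<'E'
from h import *
R=toolR(trayR(YAW));T=G0+40*R[:,2]
plan([(T-100*R[:,2],R)],[3])
E
```

```text
t: 8.73
ee_pos: [655.3, 22.7, 285.1]
orientation: [-2.699, -1.146, 0.363]
ft_force: [0.4, -0.3, 0.2]
width: 87.6
grasp_force: 0.0
t: 9.65
ee_pos: [682.6, 253.0, 184.1]
orientation: [-1.642, -2.212, 0.601]
ft_force: [0.2, -0.1, 0.1]
width: 53.6
grasp_force: 0.0
3 rows, world step [ -9.4  -4.  -23. ] ang [-0.0039 -0.0008  0.003 ]
[-1.3, 3.0, 25.0]
```

```bash
python3 -m pendant '{"grip":[0.2,0.2,0.2,0.2],"linear":[[-1.3,3,25],[-1.3,3,25],[-1.3,3,25],[0,0,0]],"angular":[[-0.004,-0.001,0.003],[-0.004,-0.001,0.003],[-0.004,-0.001,0.003],[0,0,0]]}'
python3 - <<'E'
from h import *
ps=pose();im=cv2.cvtColor(ctrl.get_image("wrist"),cv2.COLOR_RGB2BGR)
# overlay predicted plate + tray corners
T=P["wrist"]["T_tool_cam"];R=Ro.from_rotvec(ps[1]).as_matrix()
def pw(X):
    c=((np.asarray(X)-ps[0])@R-T[:3,3])@T[:3,:3];th=np.arctan2(np.hypot(c[:,0],c[:,1]),c[:,2])
    d=c[:,:2]/np.hypot(c[:,0],c[:,1])[:,None];return d*th[:,None]*foc("wrist")+[P["wrist"]["cx"],P["wrist"]["cy"]]
q=(546.5,209.2,YAW)
for X,col in((tpts(q,GP),(0,255,255)),(tpts(q,FL),(0,255,0)),([ps[0],ps[0]-26*R[:,2],ps[0]-45*R[:,2]],(0,0,255))):
    for a in pw(X): cv2.circle(im,tuple(int(v) for v in a.round()),3,col,1)
cv2.imwrite("pics/w7.png",cv2.resize(im,(800,600)))
Rt=toolR(trayR(YAW));plan([(G0+40*Rt[:,2],Rt)],[5])
E
```

```text
t: 9.98
ee_pos: [650.6, 239.0, 110.6]
orientation: [-1.66, -2.207, 0.603]
ft_force: [-0.9, -0.0, -1.3]
width: 52.6
grasp_force: 0.0
5 rows, world step [ -9.2  -2.5 -17. ] ang [-0.0009 -0.     -0.0008]
[0.2, 0.3, 19.5]
```

View pics/w7.png

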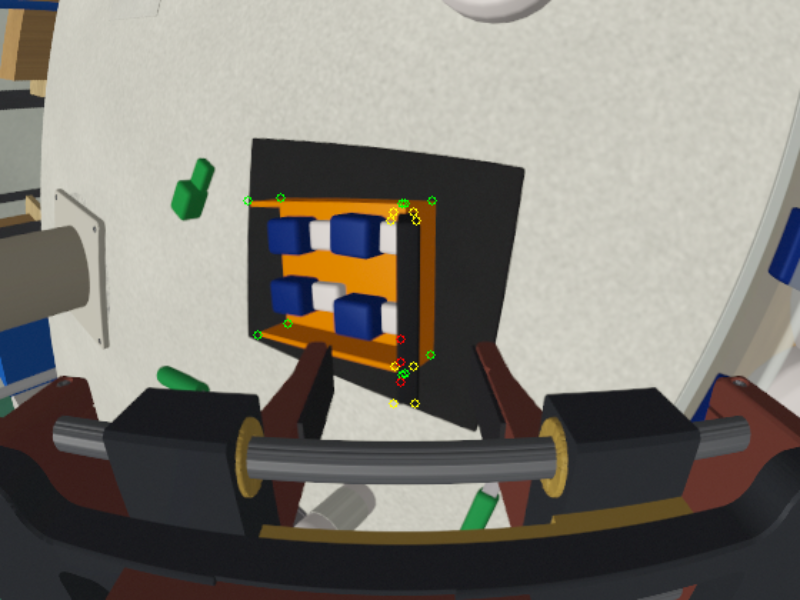

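The overlay matches the tray and plate within a few pixels, and the plate (column ~408) sits centred between the fingers (318 and 488). I'll advance and grip.

```bash
python3 -m pendant '{"grip":[0.2,0.2,0.2,0.2,0.2,-1,-1,-1,-1,-1,-1,-1],"linear":[[0.2,0.3,19.5],[0.2,0.3,19.5],[0.2,0.3,19.5],[0.2,0.3,19.5],[0.2,0.3,19.5],[0,0,0],[0,0,0],[0,0,0],[0,0,0],[0,0,0],[0,0,0],[0,0,0]],"angular":[[0,0,0],[0,0,0],[0,0,0],[0,0,0],[0,0,0],[0,0,0],[0,0,0],[0,0,0],[0,0,0],[0,0,0],[0,0,0],[0,0,0]]}'
```

```text
t: 11.03
ee_pos: [609.8, 227.9, 31.0]
orientation: [-1.665, -2.214, 0.591]
ft_force: [1.2, -0.2, 1.9]
width: 11.6
grasp_force: 30.0
```

```bash
cat >> h.py <<'E'
GRT=Ro.from_rotvec([-1.665,-2.214,0.591]).as_matrix();GP0=np.array([609.8,227.9,31.0])
RT0=trayR(YAW);TP0=np.array([546.5,209.2,4])
def tool(tp,RT): return (tp+RT@RT0.T@(GP0-TP0), RT@RT0.T@GRT)
def toolM(M,RT): return tool(np.asarray(M)-RT@[70,0,4],RT)   # mouth at M
def traynow():
    p,w=pose();R=Ro.from_rotvec(w).as_matrix();RT=R@GRT.T@RT0;return p-RT@RT0.T@(GP0-TP0),RT
DY=b-np.pi/2;M=BC-8*BX+60*BY+140*Z
E
python3 - <<'E'
from h import *
a=tool(TP0+[0,0,60],trayR(YAW));c=tool(TP0+[0,0,180],trayR(YAW,-.15))
plan([a,c,toolM(M+[0,0,45],trayR(DY,-.12))],[6,6,24])
print(M,a,c)
E
```

```text
6 rows, world step [ 0. -0. 10.] ang [-0. -0.  0.]
[-0.0, -5.0, -8.7]
6 rows, world step [ 0.5  0.2 18.3] ang [ 0.025  -0.0001  0.    ]
[[-0.0, -8.6, -16.2], [-0.0, -9.0, -15.9], [-0.0, -9.4, -15.7], [-0.0, -9.8, -15.5], [-0.0, -10.2, -15.2], [-0.0, -10.6, -15.0]]
24 rows, world step [-2.7 -9.  -0.4] ang [-0.0012 -0.027  -0.0351]
[[-7.9, -3.8, 3.5], [-7.6, -4.1, 3.7], [-7.4, -4.3, 3.9], [-7.1, -4.6, 4.1], [-6.9, -4.8, 4.3], [-6.6, -5.1, 4.5], [-6.3, -5.3, 4.6], [-5.9, -5.5, 4.8], [-5.6, -5.7, 4.9], [-5.3, -5.9, 5.1], [-4.9, -6.1, 5.2], [-4.6, -6.3, 5.3], [-4.2, -6.5, 5.4], [-3.8, -6.6, 5.5], [-3.4, -6.7, 5.6], [-3.0, -6.9, 5.7], [-2.6, -7.0, 5.8], [-2.2, -7.1, 5.8], [-1.8, -7.1, 5.9], [-1.4, -7.2, 5.9], [-1.0, -7.2, 5.9], [-0.6, -7.3, 5.9], [-0.2, -7.3, 6.0], [0.2, -7.3, 5.9]]
[ 516.88649591 -121.70915773  140.        ] (array([609.8, 227.9,  91. ]), array([[-0.27794948,  0.83367321, -0.47721385],
       [ 0.96059411,  0.24032214, -0.13965752],
       [-0.00174368, -0.49722655, -0.86761899]])) (array([612.96026172, 228.82791364, 200.83325928]), array([[-0.27824187,  0.75303061, -0.59626031],
       [ 0.96050826,  0.21664392, -0.17461185],
       [-0.0023119 , -0.62129728, -0.78357153]]))
```

```bash
python3 -m pendant '{"grip":[-1,-1,-1,-1,-1,-1,-1,-1,-1,-1,-1,-1],"linear":[[0,-2.5,-4.4],[0,-5,-8.7],[0,-5,-8.7],[0,-5,-8.7],[0,-5,-8.7],[0,-5,-8.7],[0,-8.6,-16.2],[0,-9,-15.9],[0,-9.4,-15.7],[0,-9.8,-15.5],[0,-10.2,-15.2],[0,-10.6,-15]],"angular":[[0,0,0],[0,0,0],[0,0,0],[0,0,0],[0,0,0],[0,0,0],[0.025,0,0],[0.025,0,0],[0.025,0,0],[0.025,0,0],[0.025,0,0],[0.025,0,0]]}'
python3 - <<'E'
from h import *
plan([toolM(M+[0,0,45],trayR(DY,-.12))],[24])
E
```

```text
t: 12.03
ee_pos: [612.6, 229.1, 197.3]
orientation: [-1.588, -2.112, 0.739]
ft_force: [-0.0, 0.3, -3.9]
width: 12.1
grasp_force: 30.0
24 rows, world step [-2.7 -9.  -0.2] ang [-0.0013 -0.0271 -0.0351]
[[-7.9, -3.9, 3.4], [-7.7, -4.1, 3.6], [-7.4, -4.4, 3.8], [-7.2, -4.7, 4.0], [-6.9, -4.9, 4.2], [-6.6, -5.2, 4.3], [-6.3, -5.4, 4.5], [-6.0, -5.6, 4.7], [-5.6, -5.8, 4.8], [-5.3, -6.0, 5.0], [-4.9, -6.2, 5.1], [-4.6, -6.4, 5.2], [-4.2, -6.5, 5.3], [-3.8, -6.7, 5.4], [-3.4, -6.8, 5.5], [-3.1, -6.9, 5.6], [-2.7, -7.0, 5.7], [-2.3, -7.1, 5.7], [-1.8, -7.2, 5.8], [-1.4, -7.3, 5.8], [-1.0, -7.3, 5.8], [-0.6, -7.4, 5.8], [-0.2, -7.4, 5.8], [0.2, -7.4, 5.8]]
```

```bash
python3 -m pendant '{"grip":[-1,-1,-1,-1,-1,-1,-1,-1,-1,-1,-1,-1],"linear":[[-4,-2,1.7],[-7.7,-4.1,3.6],[-7.4,-4.4,3.8],[-7.2,-4.7,4],[-6.9,-4.9,4.2],[-6.6,-5.2,4.3],[-6.3,-5.4,4.5],[-6,-5.6,4.7],[-5.6,-5.8,4.8],[-5.3,-6,5],[-4.9,-6.2,5.1],[-4.6,-6.4,5.2]],"angular":[[-0.001,-0.027,-0.035],[-0.001,-0.027,-0.035],[-0.001,-0.027,-0.035],[-0.001,-0.027,-0.035],[-0.001,-0.027,-0.035],[-0.001,-0.027,-0.035],[-0.001,-0.027,-0.035],[-0.001,-0.027,-0.035],[-0.001,-0.027,-0.035],[-0.001,-0.027,-0.035],[-0.001,-0.027,-0.035],[-0.001,-0.027,-0.035]]}'
python3 -m pendant '{"grip":[-1,-1,-1,-1,-1,-1,-1,-1,-1,-1,-1,-1],"linear":[[-4.2,-6.5,5.3],[-3.8,-6.7,5.4],[-3.4,-6.8,5.5],[-3.1,-6.9,5.6],[-2.7,-7,5.7],[-2.3,-7.1,5.7],[-1.8,-7.2,5.8],[-1.4,-7.3,5.8],[-1,-7.3,5.8],[-0.6,-7.4,5.8],[-0.2,-7.4,5.8],[0.2,-7.4,5.8]],"angular":[[-0.001,-0.027,-0.035],[-0.001,-0.027,-0.035],[-0.001,-0.027,-0.035],[-0.001,-0.027,-0.035],[-0.001,-0.027,-0.035],[-0.001,-0.027,-0.035],[-0.001,-0.027,-0.035],[-0.001,-0.027,-0.035],[-0.001,-0.027,-0.035],[-0.001,-0.027,-0.035],[-0.001,-0.027,-0.035],[-0.001,-0.027,-0.035]]}'
python3 - <<'E'
from h import *
tp,RT=traynow();print("mouth in bin",(tp+RT@[70,0,4]-BC)@np.c_[BX,BY,Z],np.arcsin(-RT[2,0]))
im=[cv2.cvtColor(ctrl.get_image(n),cv2.COLOR_RGB2BGR) for n in("wrist","scene")]
cv2.imwrite("pics/a8.png",np.hstack([cv2.resize(im[0],(400,300)),cv2.resize(im[1][60:270,110:390],(400,300),interpolation=2)]))
plan([toolM(M+[0,0,10],trayR(DY,0.1)),toolM(M,trayR(DY,.45)),toolM(M,trayR(DY,.85)),toolM(M,trayR(DY,1.2))],[6,6,6,6])
E
```

```text
t: 13.03
ee_pos: [580.9, 125.1, 193.6]
orientation: [-1.02, -2.569, 0.876]
ft_force: [0.3, 0.6, -3.7]
width: 12.2
grasp_force: 30.0
t: 14.03
ee_pos: [547.8, 17.2, 191.2]
orientation: [-0.33, -2.895, 0.967]
ft_force: [0.1, -0.6, -3.6]
width: 11.8
grasp_force: 30.0
mouth in bin [ -8.48291757  64.48241873 185.23972517] -0.12453579096130599
6 rows, world step [-0.1 -1.4 -0.8] ang [-0.0376 -0.0006 -0.0003]
[[-0.2, -0.7, 1.5], [-0.2, -0.7, 1.5], [-0.2, -0.8, 1.4], [-0.2, -0.8, 1.4], [-0.2, -0.9, 1.4], [-0.2, -0.9, 1.3]]
6 rows, world step [-0.8 -3.3  5.6] ang [-0.0583  0.0002 -0.    ]
[[-0.0, -5.4, -3.7], [-0.0, -5.2, -4.0], [-0.0, -4.9, -4.3], [-0.0, -4.7, -4.6], [-0.0, -4.4, -4.8], [-0.0, -4.1, -5.1]]
6 rows, world step [-1.5 -6.5  6.2] ang [-0.0667  0.0003 -0.    ]
[[-0.0, -7.1, -5.8], [-0.0, -6.7, -6.2], [-0.0, -6.3, -6.7], [-0.0, -5.8, -7.1], [-0.0, -5.3, -7.4], [-0.0, -4.8, -7.8]]
6 rows, world step [-1.6 -7.3  3. ] ang [-0.0583  0.0002 -0.    ]
[[-0.0, -6.1, -5.2], [-0.0, -5.8, -5.6], [-0.0, -5.4, -5.9], [-0.0, -5.1, -6.2], [-0.0, -4.7, -6.5], [-0.0, -4.3, -6.7]]
```

View pics/a8.png

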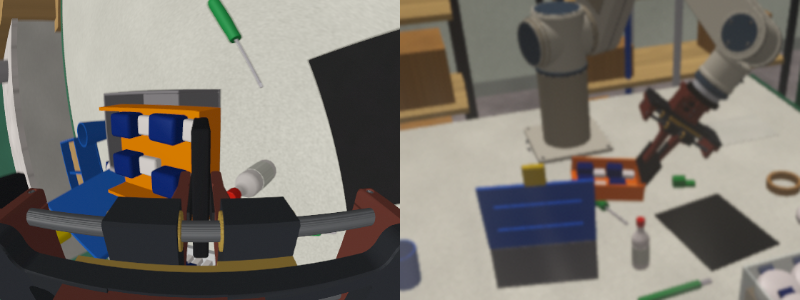

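The tray holds all four clips, its mouth is over the bin, and the lid is open. Now I'll tip it.

```bash
python3 -m pendant '{"grip":[-1,-1,-1,-1,-1,-1,-1,-1,-1,-1,-1,-1],"linear":[[-0.2,-0.7,1.5],[-0.2,-0.7,1.5],[-0.2,-0.8,1.4],[-0.2,-0.8,1.4],[-0.2,-0.9,1.4],[-0.2,-0.9,1.3],[0,-5.4,-3.7],[0,-5.2,-4],[0,-4.9,-4.3],[0,-4.7,-4.6],[0,-4.4,-4.8],[0,-4.1,-5.1]],"angular":[[-0.038,0,0],[-0.038,0,0],[-0.038,0,0],[-0.038,0,0],[-0.038,0,0],[-0.038,0,0],[-0.058,0,0],[-0.058,0,0],[-0.058,0,0],[-0.058,0,0],[-0.058,0,0],[-0.058,0,0]]}'
python3 -m pendant '{"grip":[-1,-1,-1,-1,-1,-1,-1,-1,-1,-1,-1,-1],"linear":[[0,-7.1,-5.8],[0,-6.7,-6.2],[0,-6.3,-6.7],[0,-5.8,-7.1],[0,-5.3,-7.4],[0,-4.8,-7.8],[0,-6.1,-5.2],[0,-5.8,-5.6],[0,-5.4,-5.9],[0,-5.1,-6.2],[0,-4.7,-6.5],[0,-4.3,-6.7]],"angular":[[-0.067,0,0],[-0.067,0,0],[-0.067,0,0],[-0.067,0,0],[-0.067,0,0],[-0.067,0,0],[-0.058,0,0],[-0.058,0,0],[-0.058,0,0],[-0.058,0,0],[-0.058,0,0],[-0.058,0,0]]}'
python3 -m pendant '{"grip":[-1,-1,-1,-1],"linear":[[0,0,0],[0,0,0],[0,0,0],[0,0,0]],"angular":[[0,0,0],[0,0,0],[0,0,0],[0,0,0]]}'
python3 - <<'E'
from h import *
tp,RT=traynow();print("mouth in bin",(tp+RT@[70,0,4]-BC)@np.c_[BX,BY,Z],np.arcsin(-RT[2,0]),ctrl.get_obs()["qpos"])
im=[cv2.cvtColor(ctrl.get_image(n),cv2.COLOR_RGB2BGR) for n in("wrist","top")]
cv2.imwrite("pics/a9.png",np.hstack([cv2.resize(im[0],(400,300)),cv2.resize(im[1][130:310,240:480],(400,300),interpolation=2)]))
E
```

```text
t: 15.13
ee_pos: [543.0, -11.1, 220.4]
orientation: [-0.358, -3.111, 0.104]
ft_force: [0.4, 0.0, -3.3]
width: 11.8
grasp_force: 30.0
t: 16.13
ee_pos: [524.0, -94.6, 275.8]
orientation: [0.329, 2.871, 1.02]
ft_force: [-1.3, 0.3, -1.7]
width: 11.8
grasp_force: 30.0
t: 16.47
ee_pos: [523.8, -93.3, 274.9]
orientation: [0.328, 2.874, 1.015]
ft_force: [-0.5, 0.3, -1.7]
width: 12.1
grasp_force: 30.0
mouth in bin [ -7.05500151  61.30622474 139.82445644] 1.1994458604660163 [-0.59160334  0.32104711  1.75606944  0.63941763  1.38818623 -2.1608389 ]
```

View pics/a9.png

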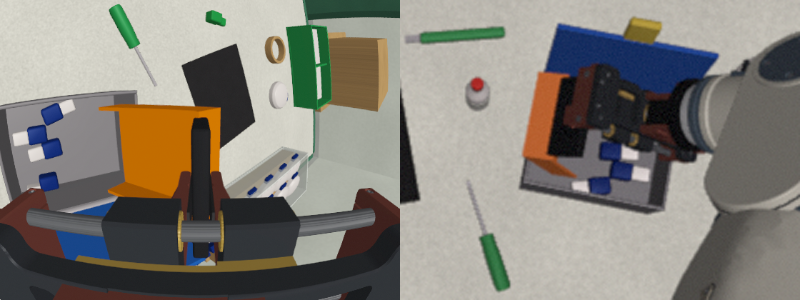

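All four clips are in the bin: at wrist-view pixels (45–60, 105–180) and in the top view at (580–640, 145–190). The tray is empty. That was my tenth picture, so from here I go by numbers. Now I'll bring the tray back.

Run:
```python
from h import *
plan([toolM(M+[0,0,50],trayR(DY,0)),tool(TP0+[0,0,170],trayR(YAW)),tool(TP0+[0,0,25],trayR(YAW)),tool(TP0+[0,0,1],trayR(YAW))],[12,12,8,4])
```

```text
12 rows, world step [ 1.9  8.7 -5.2] ang [ 0.1    -0.0001 -0.0001]
[[0.1, 3.7, 9.6], [0.1, 4.6, 9.2], [0.1, 5.5, 8.7], [0.1, 6.3, 8.1], [0.1, 7.1, 7.4], [0.1, 7.8, 6.7], [0.1, 8.4, 5.8], [0.1, 9.0, 5.0], [0.1, 9.4, 4.0], [0.1, 9.8, 3.1], [0.1, 10.1, 2.1], [0.1, 10.2, 1.1]]
12 rows, world step [ 5.3 18.1 -1. ] ang [0.0002 0.0441 0.0769]
[[-1.1, 16.8, -8.5], [0.6, 16.8, -8.5], [2.2, 16.7, -8.4], [3.9, 16.5, -8.3], [5.5, 16.1, -8.1], [7.1, 15.6, -7.8], [8.6, 15.0, -7.5], [10.0, 14.3, -7.1], [11.4, 13.5, -6.6], [12.7, 12.5, -6.1], [13.9, 11.5, -5.5], [14.9, 10.4, -4.8]]
8 rows, world step [  0.    0.  -18.1] ang [0. 0. 0.]
[0.0, 9.0, 15.7]
4 rows, world step [ 0.  0. -6.] ang [0. 0. 0.]
[0.0, 3.0, 5.2]
```

Run:
```python
from h import *
p,w=pose();R=Ro.from_rotvec(w).as_matrix();print((R.T@[0,0,12.5]).round(1))
plan([(p+[0,0,50],R),toolM(M+[0,0,60],trayR(DY,0.6)),toolM(M+[0,0,60],trayR(DY,0))],[4,6,6])
```

```text
[-0.   7.9 -9.7]
4 rows, world step [ 0.   0.  12.5] ang [0. 0. 0.]
[-0.0, 7.9, -9.7]
6 rows, world step [ 2.5 11.4 -4.8] ang [ 0.0999  0.0002 -0.0001]
[[0.1, 6.0, 11.1], [0.1, 7.1, 10.4], [0.1, 8.1, 9.7], [0.1, 9.0, 8.8], [0.1, 9.9, 7.9], [0.1, 10.6, 6.9]]
6 rows, world step [  1.3   6.  -12.1] ang [ 0.1    -0.0004  0.    ]
[[0.0, 5.1, 12.6], [0.0, 6.4, 12.0], [0.0, 7.5, 11.3], [0.0, 8.6, 10.5], [0.0, 9.6, 9.6], [0.0, 10.5, 8.6]]
```

```bash
python3 -m pendant '{"grip":[-1,-1,-1,-1,-1,-1,-1,-1,-1,-1],"linear":[[0,7.9,-9.7],[0,7.9,-9.7],[0,7.9,-9.7],[0,7.9,-9.7],[0,6,11.1],[0,7.1,10.4],[0,8.1,9.7],[0,9,8.8],[0,9.9,7.9],[0,10.6,6.9]],"angular":[[0,0,0],[0,0,0],[0,0,0],[0,0,0],[0.1,0,0],[0.1,0,0],[0.1,0,0],[0.1,0,0],[0.1,0,0],[0.1,0,0]]}'
python3 -m pendant '{"grip":[-1,-1,-1,-1,-1,-1],"linear":[[0,5.1,12.6],[0,6.4,12],[0,7.5,11.3],[0,8.6,10.5],[0,9.6,9.6],[0,10.5,8.6]],"angular":[[0.1,0,0],[0.1,0,0],[0.1,0,0],[0.1,0,0],[0.1,0,0],[0.1,0,0]]}'
python3 - <<'E'
from h import *
plan([tool(TP0+[0,0,170],trayR(YAW)),tool(TP0+[0,0,25],trayR(YAW)),tool(TP0+[0,0,1],trayR(YAW))],[12,8,4])
E
```

```text
t: 17.4
ee_pos: [540.3, -25.3, 297.9]
orientation: [0.358, 3.106, 0.118]
ft_force: [0.5, 0.4, -2.1]
width: 11.8
grasp_force: 30.0
t: 17.9
ee_pos: [548.8, 11.2, 224.3]
orientation: [-0.343, -2.963, 0.793]
ft_force: [-0.3, 0.5, -1.7]
width: 12.0
grasp_force: 30.0
12 rows, world step [ 5.1 18.1 -1.9] ang [0.0001 0.0442 0.0765]
[[-0.8, 17.2, -7.7], [0.8, 17.2, -7.7], [2.5, 17.1, -7.6], [4.1, 16.8, -7.5], [5.7, 16.5, -7.2], [7.3, 16.0, -7.0], [8.8, 15.3, -6.6], [10.2, 14.6, -6.2], [11.5, 13.8, -5.7], [12.8, 12.9, -5.2], [14.0, 11.8, -4.6], [15.0, 10.7, -3.9]]
8 rows, world step [  0.    0.  -18.1] ang [0. 0. 0.]
[0.0, 9.0, 15.7]
4 rows, world step [ 0.  0. -6.] ang [0. 0. 0.]
[0.0, 3.0, 5.2]
```

```bash
python3 -m pendant '{"grip":[-1,-1,-1,-1,-1,-1,-1,-1,-1,-1,-1,-1],"linear":[[-0.8,17.2,-7.7],[0.8,17.2,-7.7],[2.5,17.1,-7.6],[4.1,16.8,-7.5],[5.7,16.5,-7.2],[7.3,16,-7],[8.8,15.3,-6.6],[10.2,14.6,-6.2],[11.5,13.8,-5.7],[12.8,12.9,-5.2],[14,11.8,-4.6],[15,10.7,-3.9]],"angular":[[0,0.044,0.0765],[0,0.044,0.0765],[0,0.044,0.0765],[0,0.044,0.0765],[0,0.044,0.0765],[0,0.044,0.0765],[0,0.044,0.0765],[0,0.044,0.0765],[0,0.044,0.0765],[0,0.044,0.0765],[0,0.044,0.0765],[0,0.044,0.0765]]}'
python3 - <<'E'
from h import *
ctrl.get_image("scene")
print(traynow())
plan([tool(TP0+[0,0,25],trayR(YAW)),tool(TP0+[0,0,1],trayR(YAW))],[8,4])
E
```

```text
t: 18.9
ee_pos: [609.1, 228.5, 201.2]
orientation: [-1.666, -2.21, 0.586]
ft_force: [0.3, 0.2, -1.8]
width: 12.1
grasp_force: 30.0
(array([546.35138719, 212.23159233, 173.24663129]), array([[-9.61869596e-01,  2.73508448e-01, -9.76873664e-05],
       [-2.73504549e-01, -9.61857672e-01, -5.00798040e-03],
       [-1.46368629e-03, -4.79030614e-03,  9.99987455e-01]]))
8 rows, world step [ -0.   -0.3 -18. ] ang [ 0.0002 -0.0011 -0.0006]
[-0.3, 8.9, 15.7]
4 rows, world step [ 0.  0. -6.] ang [0. 0. 0.]
[0.0, 3.0, 5.2]
```

```bash
python3 -m pendant '{"grip":[-1,-1,-1,-1,-1,-1,-1,-1,-1,-1,-1],"linear":[[-0.3,9,15.7],[-0.3,9,15.7],[-0.3,9,15.7],[-0.3,9,15.7],[-0.3,9,15.7],[-0.3,9,15.7],[-0.3,9,15.7],[-0.3,9,15.7],[0,4,6.9],[0,4,6.9],[0,3,5.2]],"angular":[[0,0,0],[0,0,0],[0,0,0],[0,0,0],[0,0,0],[0,0,0],[0,0,0],[0,0,0],[0,0,0],[0,0,0],[0,0,0]]}'
python3 - <<'E'
from h import *
print(traynow()[0])
E
```

```text
t: 19.87
ee_pos: [608.8, 225.0, 32.6]
orientation: [-1.66, -2.214, 0.589]
ft_force: [-0.0, -0.2, -2.6]
width: 11.9
grasp_force: 30.0
[545.45529119 206.29548637   5.70685052]
```

```bash
python3 -m pendant '{"grip":[-1,-1,0.2,0.2,0.2,0.2,0.2,0.2,0.2],"linear":[[0,1,1.7],[0,0,0],[0,0,0],[0,0,0],[0,0,0],[0,0,0],[0,0,0],[0,0,0],[0,0,0]],"angular":[[0,0,0],[0,0,0],[0,0,0],[0,0,0],[0,0,0],[0,0,0],[0,0,0],[0,0,0],[0,0,0]]}'
python3 -m pendant '{"grip":[0.2,0.2,0.2,0.2,0.2,0.2,0.2,0.2],"linear":[[0,0,-10],[0,0,-20],[0,0,-25],[0,0,-30],[0,0,-30],[0,0,-30],[0,0,0],[0,0,0]],"angular":[[0,0,0],[0,0,0],[0,0,0],[0,0,0],[0,0,0],[0,0,0],[0,0,0],[0,0,0]]}'
python3 - <<'E'
from h import *
im=cv2.cvtColor(ctrl.get_image("wrist"),cv2.COLOR_RGB2BGR);ps=pose()
im2=cv2.cvtColor(ctrl.get_image("top"),cv2.COLOR_RGB2BGR);im3=cv2.cvtColor(ctrl.get_image("scene"),cv2.COLOR_RGB2BGR)
# orange floor rim in the wrist view at z=38/8; clips blue and lid in top/scene
def cont(im,lo,hi,roi):
    x,y,w,h=roi;m=cv2.inRange(cv2.cvtColor(im,cv2.COLOR_BGR2HSV),lo,hi)[y:y+h,x:x+w]
    return [(int(cv2.contourArea(c)),tuple(int(v) for v in c[:,0].mean(0)+[x,y])) for c in cv2.findContours(m,0,2)[0] if cv2.contourArea(c)>8]
m=cv2.inRange(cv2.cvtColor(im,cv2.COLOR_BGR2HSV),(2,110,60),(18,255,255));c=max(cv2.findContours(m,0,2)[0],key=cv2.contourArea)
for z in(8,40):print(cv2.minAreaRect(onz("wrist",c[:,0],z,ps)[:,:2].astype(np.float32)))
B=[[sx*75,sy*100,0] for sx in(-1,1) for sy in(-1,1)]
print("bin floor px",proj("top",[BC+q[0]*BX+q[1]*BY for q in B]).round().tolist())
print("top blue",cont(im2,(105,120,30),(130,255,255),(305,150,110,115)))
print("top yellow",cont(im2,(20,100,80),(35,255,255),(300,120,130,150)),"scene yellow",cont(im3,(20,100,80),(35,255,255),(150,120,130,130)))
s5=cv2.imread("pics/s5.png");print("ref yellow",cont(s5,(20,100,80),(35,255,255),(150,120,130,130)))
E
```

```text
t: 20.62
ee_pos: [608.7, 225.0, 31.3]
orientation: [-1.66, -2.214, 0.589]
ft_force: [0.9, 0.5, 0.3]
width: 51.8
grasp_force: 0.0
t: 21.28
ee_pos: [679.8, 245.5, 159.0]
orientation: [-1.663, -2.217, 0.584]
ft_force: [-0.3, 0.4, -0.3]
width: 52.8
grasp_force: 0.0
((533.2330322265625, 195.208740234375), (177.15846252441406, 125.32268524169922), 16.46388816833496)
((555.0889892578125, 210.04547119140625), (159.49183654785156, 112.82525634765625), 16.463884353637695)
bin floor px [[386.0, 256.0], [313.0, 242.0], [396.0, 202.0], [323.0, 188.0]]
top blue [(301, (366, 230)), (102, (375, 200)), (2467, (369, 170))]
top yellow [(214, (384, 148))] scene yellow [(186, (202, 181))]
ref yellow [(186, (202, 181))]
```

The lid tab is where it was when opened, all the blue is inside the bin outline, and the tray is centred on the mat at its old yaw. Nothing is touching the gripper, so I'm handing in.

```bash
python3 -c "
from workcell import ctrl
print(ctrl.close_job())"
```

```text
the job is handed in; nothing more can be done
None
```

I handed the job in at about 21 s (no score came back): by my last camera checks the lid is open on its stop, all four clips are in the bin, and the empty tray stands upright near the middle of the mat.

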